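# Weigh the green tube carrier on the sprung hook

### The arm

A 7-joint arm with a two-finger parallel gripper is mounted at the origin on the work surface. World frame = base frame: x ahead of the robot, y to its left, z up, the work surface at z = 0. Lengths are in m, angles in rad, forces in N, time in s.
With the tool pointing down it reaches from about 0.425 to 0.875 m from the base axis. Payload 8.4 kg.
Tool frame: the origin (TCP) lies at the very end of the fingers, on their centre line; the grasp point (between the pads) lies 19 mm behind it (robot.grip_depth is the distance from the TCP to the grasp point, in m); z points along the fingers, y is the direction in which the jaws open and shut (so a half turn about z gives the same grasp; the last joint's range is limited). The gripper opens to 87 mm and grips with 3 to 60 N. Pads are 19 mm wide; open, the fingers measure 117 mm over their backs; the gripper's body (75 mm by 190 mm) begins 51 mm behind the grasp point.
Start: joints at [1.049, 0.333, 0.04, 1.465, -0.013, 1.343, -0.059], TCP at [0.267, -0.593, 0.223] pointing down, gripper open.
Joint ranges: [-2.58, 2.58], [-0.38, 2.09], [-1.3, 1.39], [0.25, 2.4], [-1.5, 4.64], [0.08, 2.09], [-2.65, 2.65]. Speed limits (rad/s): [2.22, 2.22, 2.79, 2.79, 3.14, 3.14, 3.14].

### API

Orientations are given as a unit quaternion [w, x, y, z].
In Python, from station import monitor, imaging, order, robot gives the robot as it stands.
- The arm moves only by the shell command python3 -m handwheel 'ROWS' [OPENING]. ROWS is JSON, a list of rows, each an object with "delta_pos": the shift along the tool's x, y, z in units of 25 mm (1.0 is 25 mm), a list of three; "turn": the turn, a rotation vector about the tool's x, y, z in units of 6 degrees (1.0 is 6 degrees), a list of three. In form: [{"delta_pos": [x, y, z], "turn": [wx, wy, wz]}, ...]. A call has 1 to 5 rows; each row is the pose to reach, as a shift and turn from the pose measured when the call began, along the tool's axes at that moment; what a row does not reach only later rows make up. A row lasts 1/12 s, in which the tool goes at most 41.7 mm and 7.16 degrees, less where a joint would pass 70% of its speed; a pose out of reach is approached as far as the arm can. A call with a gripper value outside its range is refused whole. OPENING is the closure, from 0 (fully open) to 1 (shut), set as the call begins (- or left out, the last holds). The fingers move at their own pace and stop on an object; the grip force is fixed at half the most. Time passes only in rows, so rows that repeat a pose let the fingers close. It gives the time, the measured TCP pose, the force and the opening at its end, in the units of the state.
- monitor.get_obs(): the state, without advancing time (a new reading comes with each control period).
- imaging.read_camera(name): name is "side" or "top"; returns a dict with "color" (480x640x3 uint8, red, green, blue), "camera_matrix" (3x3 intrinsics, pixels), "D" ([k1, k2, p1, p2, k3] as OpenCV has them; the pictures are not rectified), "cam_to_world" (4x4, takes a point from camera to world coordinates). Camera axes: x right, y down, z forward; pixel columns grow to the right and rows downward; lengths in m; the calibration is good to about 2 mm. A picture is of the moment at which its call begins. There is no depth.
- order.finish_job(): hands the job in, once; it reports no verdict.
Trained networks look in a picture, given as the dict that the camera call returned (one of the last four; its "shot" number tells which), for a name from the list of things; names that differ only in an ending like _2 or _b are one class to them, and where a whole thing is asked for, a point or a joint stands for the part that bears it (a point fixed in the world has none). Each returns a list of dicts, best first, with "confidence" (0 to 1); they miss things now and then, are a little off and sometimes report something else, mostly with a low value. They report only what shows in the picture. A call takes as long as a camera call.
- imaging.cut_out(picture, query): "region" (480x640 bool, what is visible of it) and "box" ([left, top, width, height] in pixels, round what is visible of it).
The state is a dict: "time": time; "joint_pos": joint angles; "joint_velocities": joint speeds; "joint_efforts": joint torques, N m; "position": TCP position; "tool_rot": TCP orientation; "contact_force": force on the tool from outside, world axes, zero at the start; "wrist_torque": the same for the moment, N m; "finger_gap": finger opening in m.
Only numpy, scipy, OpenCV 4.12 (cv2) and the standard library are available. Lean on these libraries where they do the work, as an engineer would, in place of code of your own. Each camera call takes 0.05 s, during which the arm holds its last target.

### The job

Weigh the green tube carrier before it goes into the centrifuge: pick it up by its knob, hang it by its wire bail in the seat of the spring balance's hook, lowering it gently so that the dipping hook never reaches its bottom stop, then let go and wait until it hangs still. Leave the blue and red carriers standing where they are.

Things in the scene. Friction and masses are not known exactly. Their poses are not given: they have to be found in the camera images.
- green_carrier: Lime-green tube carrier, loose, 0.22 to 0.35 kg. Origin: centre of its underside; z up. Block 50 (x) by 76 (y) by 38 mm high; white tube caps on it reach z = 49 mm. Above is a wire bail in the y-z plane and, on its peak, a green square knob 18 x 18 mm from z = 104 to 152 mm: hold it near z = 132 mm, best with fingers closing along y. The same turned half round.
- green_eye (a point): Underside of the peak of the green carrier's bail, 98 mm above its underside, on its z axis; axes as the carrier's. The 8 mm wires rise at y = +-33 mm to z = 88 mm and meet in a shallow gable; the window so made opens along x, 58 mm wide, 49 mm from the caps up to the peak. This point sits on the hook's seat when hung.
- blue_carrier: Same shape, size and weight range as the green carrier, but blue: a bystander, to be left standing. Origin and axes as for the green one.
- red_carrier: Same shape, size and weight range as the green carrier, but red: a bystander, to be left standing. Origin and axes as for the green one.
- hook_seat (a point): Seat of the orange hook: top of its 8 mm round arm at the lowest point of a shallow V, 190 mm above the bench unloaded; moves with the hook. +x: along the arm, away from the free tip, towards the post (110 mm off); z up. The upturned tip, 30 mm off at -x, is 16 mm higher than the seat; the arm from 32 mm at +x is 14 mm higher.
- balance: The spring balance, fixed stand. Origin: underside, on the axis of its white post (44 mm thick, 122 mm high) from which the sprung plunger with the hook rises; the hook points to its -x. Black base plate 14 mm high, 110 mm wide, from x = -140 to +50 mm. White scale plate 46 mm wide behind the post at x = 34 mm, 135 mm high; nothing stands higher than the hook.
- hook (a joint): How far the sprung hook has dipped straight down, m: 0 unloaded, bottom stop at 0.060. Spring about 90 N/m, lightly damped: a hung carrier dips it 0.018 to 0.036, and it bobs for a second or two before it is still.

How it is judged:
By the outcome, as a careful person would: the job done as asked, in the order asked, and still so for the second after the job is handed in, with the robot touching nothing.
It also fails if it takes over 58 s, if anything falls off the work surface, if the arm or the gripper's body presses on something with over 40 N, if the wrist force passes 120 N, or if a joint passes its speed limit or range.

## Working session

There is one attempt and no reset: what is moved stays moved. The work goes in short steps, Python scripts to look and compute and a shell command to move; the robot and the scene stay as the last step left them, time stands still between calls to the robot, and variables do not carry over. Pictures are saved under pics/ and viewed, and the job is handed in when it is done.

```bash
ls; mkdir -p pics; python3 - <<'E'
from station import monitor, imaging, order, robot
import cv2
o=monitor.get_obs()
for k,v in o.items(): print(k,v)
for n in ["side","top"]:
    p=imaging.read_camera(n)
    cv2.imwrite(f"pics/{n}0.png",p["color"][:,:,::-1])
    print(n,p["camera_matrix"],p["D"],p["cam_to_world"])
    for q in ["green_carrier","hook_seat","balance","blue_carrier","red_carrier","green_eye"]:
        try:
            for r in imaging.cut_out(p,q)[:2]: print(q,r["confidence"],r["box"])
        except Exception as e: print(q,e)
E
```

```text
pics
time 0.0
joint_pos [ 1.04883615  0.33394909  0.03988065  1.46624668 -0.01339352  1.34328257
 -0.05849999]
joint_velocities [ 0.00136755  0.00100824 -0.00011931 -0.0002001  -0.0011637  -0.00256709
  0.00230207]
joint_efforts [ 5.91616445e-04 -6.56352639e+01  1.33581609e+00 -4.03796589e+01
 -5.96296974e-02  4.49436705e-02  1.76156227e-04]
position [ 0.26646351 -0.5923752   0.22164671]
tool_rot [-7.77065783e-04  9.77744268e-01  2.09798691e-01 -2.28129352e-04]
contact_force [ 0.32841561  1.09922153 -0.04620673]
wrist_torque [-0.06670257 -0.02932626 -0.05494768]
finger_gap 0.08707198067947061
side [[480.29012404   0.         326.40049998]
 [  0.         480.29012404 244.67640787]
 [  0.           0.           1.        ]] [0.02707451 0.         0.         0.         0.        ] [[-0.97464698 -0.1537725   0.16253394  0.41118979]
 [-0.22339595  0.70952405 -0.66833365  0.69786011]
 [-0.0125504  -0.6876988  -0.72588763  0.78118373]
 [ 0.          0.          0.          1.        ]]
green_carrier 0.74 [296.9, 118.6, 87.1, 90.1]
green_carrier 0.68 [242.4, 366.0, 55.9, 77.5]
hook_seat 0.61
[... 287 characters left out ...]
op [[522.76063591   0.         320.84596916]
 [  0.         522.76063591 237.34381676]
 [  0.           0.           1.        ]] [-0.03007182  0.          0.          0.          0.        ] [[-0.02919661 -0.99720964  0.0687059   0.50185773]
 [-0.99929216  0.02748811 -0.02568248  0.0962741 ]
 [ 0.02372222 -0.0694071  -0.99730633  1.01872193]
 [ 0.          0.          0.          1.        ]]
green_carrier 0.85 [126.0, 216.3, 52.6, 33.5]
hook_seat 0.9 [463.2, 148.8, 44.0, 115.6]
balance 0.82 [417.4, 152.5, 91.8, 118.7]
blue_carrier 0.72 [220.5, 266.3, 45.4, 42.2]
red_carrier 0.96 [285.6, 259.2, 44.5, 32.2]
red_carrier 0.57 [123.1, 213.2, 58.7, 37.5]
green_eye 0.73 [122.0, 216.2, 58.8, 35.4]
```

View pics/side0.png

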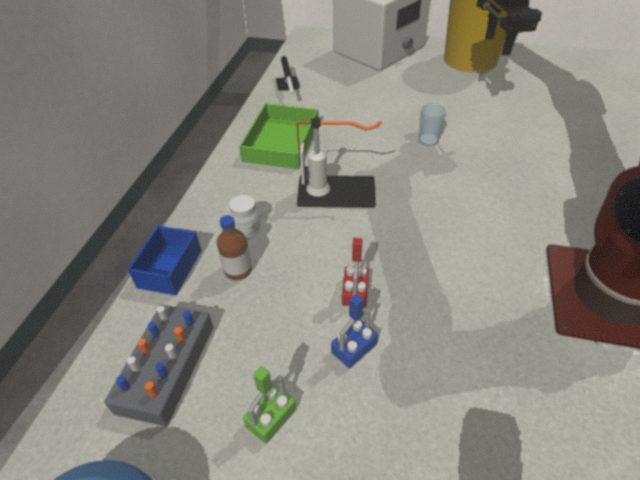

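View pics/top0.png

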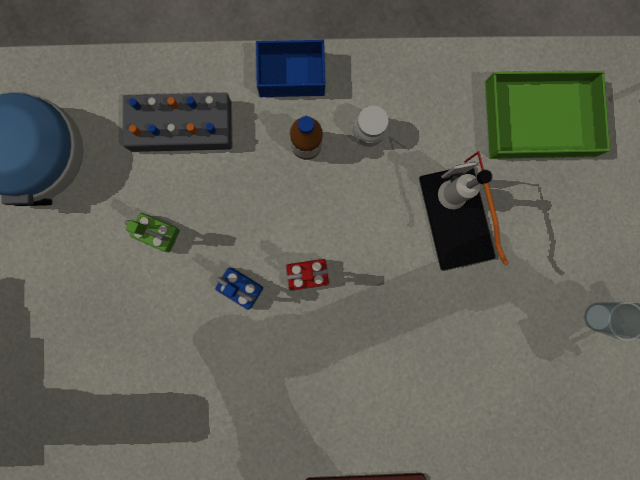

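```bash
cat > h.py <<'E'
import numpy as np, cv2
from station import monitor, imaging, order, robot
def proj(p,X):
    X=np.atleast_2d(X).astype(float); T=np.linalg.inv(p["cam_to_world"])
    r,_=cv2.Rodrigues(T[:3,:3])
    return cv2.projectPoints(X,r,T[:3,3],np.array(p["camera_matrix"]),np.array(p["D"],float))[0][:,0]
def ray(p,uv):
    q=cv2.undistortPoints(np.array([[uv]],float),np.array(p["camera_matrix"]),np.array(p["D"],float))[0,0]
    M=np.array(p["cam_to_world"]); d=M[:3,:3]@[q[0],q[1],1]
    return M[:3,3],d/np.linalg.norm(d)
def onz(p,uv,z):
    o,d=ray(p,uv); return o+d*(z-o[2])/d[2]
def tri(*pu):
    A=0;b=0
    for p,uv in pu:
        o,d=ray(p,uv); P=np.eye(3)-np.outer(d,d); A=A+P;b=b+P@o
    x=np.linalg.solve(A,b)
    return x,[np.linalg.norm((np.eye(3)-np.outer(ray(p,uv)[1],ray(p,uv)[1]))@(x-ray(p,uv)[0])) for p,uv in pu]
def crop(p,box,f,name):
    x,y,w,h=box; c=p["color"][y:y+h,x:x+w,::-1]
    cv2.imwrite(name,cv2.resize(c,None,fx=f,fy=f,interpolation=cv2.INTER_CUBIC))
E
python3 - <<'E'
from h import *
import pickle
s=imaging.read_camera("side");t=imaging.read_camera("top")
pickle.dump((s,t),open("p0.pkl","wb"))
crop(s,(230,350,90,100),6,"pics/c1.png")
crop(t,(110,195,90,70),8,"pics/c2.png")
crop(s,(285,105,110,110),5,"pics/c3.png")
crop(t,(410,140,110,140),4,"pics/c4.png")
E
```

```text
(no output)
```

View pics/c1.png

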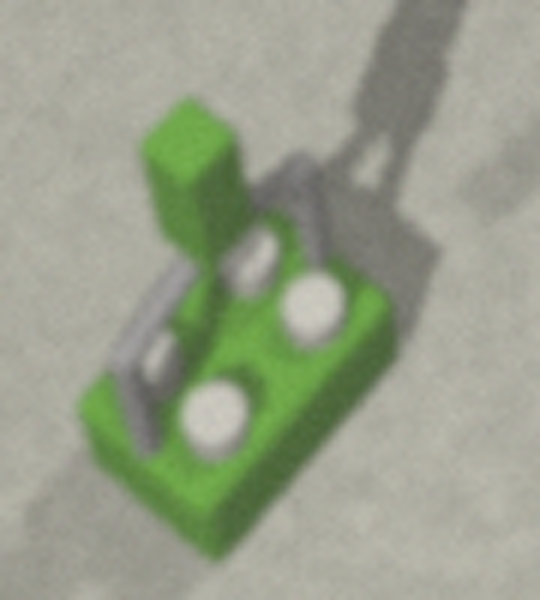

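View pics/c2.png

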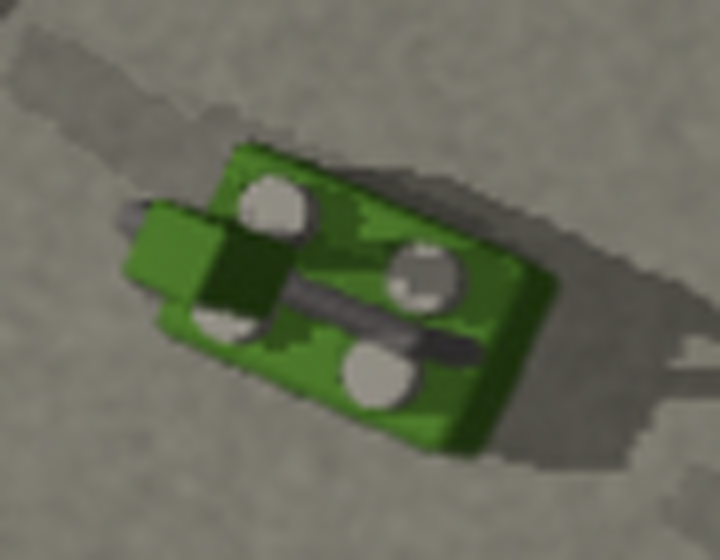

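View pics/c3.png

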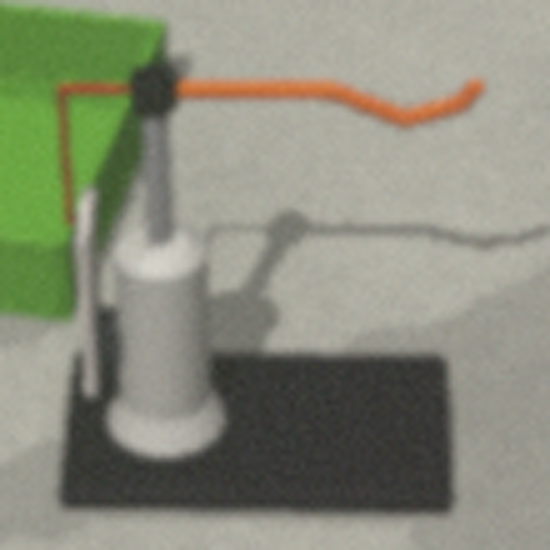

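View pics/c4.png

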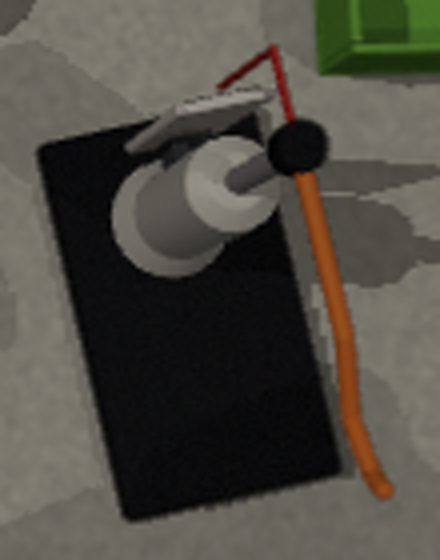

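```bash
cat > fit.py <<'E'
from h import *
import pickle
from scipy.optimize import least_squares
s,t=pickle.load(open("p0.pkl","rb"))
S=lambda a:(a[0]/6+230,a[1]/6+350)
T=lambda a:(a[0]/8+110,a[1]/8+195)
L=[]
for (sx,sy),a in {(1,1):(245,145),(1,-1):(528,262),(-1,-1):(435,450),(-1,1):(160,322)}.items(): L.append((t,T(a),(.025*sx,.038*sy,.038)))
for (sx,sy),a in {(1,1):(150,200),(1,-1):(225,232),(-1,-1):(192,308),(-1,1):(125,272)}.items(): L.append((t,T(a),(.009*sx,.009*sy,.152)))
for (sx,sy),a in {(1,1):(82,410),(-1,1):(215,515),(-1,-1):(398,320)}.items(): L.append((s,S(a),(.025*sx,.038*sy,.038)))
for (sx,sy),a in {(-1,1):(217,560),(-1,-1):(398,352)}.items(): L.append((s,S(a),(.025*sx,.038*sy,0)))
for (sx,sy),a in {(1,-1):(190,97),(-1,-1):(240,137),(-1,1):(192,183),(1,1):(142,148)}.items(): L.append((s,S(a),(.009*sx,.009*sy,.152)))
def f(q,z=None):
    r=[]
    c,n=np.cos(q[2]),np.sin(q[2])
    for p,uv,X in L:
        w=[q[0]+c*X[0]-n*X[1],q[1]+n*X[0]+c*X[1],X[2]+q[3]]
        r+=list(proj(p,w)[0]-uv)
    return np.array(r)
r=least_squares(f,[.5,.4,-.4,0],loss="soft_l1",x_scale=.01)
print("green",r.x,np.degrees(r.x[2])); print(f(r.x).reshape(-1,2).round(1).tolist())
S=lambda a:(a[0]/5+285,a[1]/5+105)
T=lambda a:(a[0]/4+410,a[1]/4+140)
P={}
for n,a,b in [("seat",(405,117),(352,420)),("tip",(478,85),(385,490)),("kink",(330,89),(343,335)),("ball",(155,88),(298,145))]:
    P[n]=tri((s,S(a)),(t,T(b))); print(n,P[n])
print("plate top",[onz(t,T(b),.014).round(4) for b in [(40,148),(125,520),(340,475)]])
print("plate side",[onz(s,S(b),.014).round(4) for b in [(443,357),(452,500),(65,500)]])
E
python3 fit.py
```

```text
green [ 0.58725502  0.38642078 -0.42780344 -0.00129656] -24.511331825136672
[[-1.1, -0.6], [0.5, 0.4], [1.3, 1.4], [-1.4, 1.7], [0.8, 0.1], [1.3, 0.3], [0.9, 0.7], [-0.6, 1.0], [-2.5, -0.7], [-1.5, 0.9], [-0.4, -4.0], [0.7, 2.9], [0.9, 0.9], [-0.8, -0.7], [-0.0, -0.7], [-0.5, 0.9], [-1.4, -0.2]]
seat (array([ 0.53824888, -0.21016436,  0.18783332]), [np.float64(0.0006361460531969406), np.float64(0.0006361460531969002)])
tip (array([ 0.50876452, -0.2160811 ,  0.20399093]), [np.float64(0.0014297896332547905), np.float64(0.001429789633254871)])
kink (array([ 0.57113769, -0.20311766,  0.20210636]), [np.float64(0.0009558157091331427), np.float64(0.0009558157091330766)])
ball (array([ 0.64707006, -0.18933492,  0.20150855]), [np.float64(0.0016947770286579766), np.float64(0.0016947770286578334)])
plate top [array([ 0.6839, -0.1268,  0.014 ]), array([ 0.5014, -0.1604,  0.014 ]), array([ 0.5201, -0.2668,  0.014 ])]
plate side [array([ 0.5193, -0.2663,  0.014 ]), array([ 0.498 , -0.1601,  0.014 ]), array([ 0.6785, -0.1214,  0.014 ])]
```

```bash
cat > to.py <<'E'
import sys
from h import *
from scipy.spatial.transform import Rotation as R
# usage: x y z ydeg  -> delta units in tool axes
x,y,z,a=map(float,sys.argv[1:5]); o=monitor.get_obs()
q=o["tool_rot"]; Rc=R.from_quat([q[1],q[2],q[3],q[0]])
a=np.radians(a); Y=np.array([np.cos(a),np.sin(a),0]); Z=np.array([0,0,-1.]); 
Rt=R.from_matrix(np.column_stack([np.cross(Y,Z),Y,Z]))
print("t",round(o["time"],2),"delta",(Rc.inv().apply(np.array([x,y,z])-o["position"])/.025).round(2),"turn",np.degrees((Rc.inv()*Rt).as_rotvec()/6).round(2),"pos",o["position"].round(4),"F",o["contact_force"].round(2),"gap",round(o["finger_gap"],4),"j",o["joint_pos"].round(2))
E
python3 to.py 0.42 -0.1 0.29 -5; python3 to.py 0.587 0.386 0.29 65.5
```

```text
t 0.8 delta [ 13.68 -15.46  -2.7 ] turn [  0.     0.   -10.13] pos [ 0.2667 -0.5928  0.2226] F [-0.38 -0.01 -0.01] gap 0.0871 j [ 1.05  0.33  0.04  1.47 -0.01  1.34 -0.06]
t 0.8 delta [ 27.75 -30.45  -2.7 ] turn [  0.     0.   -21.88] pos [ 0.2667 -0.5928  0.2226] F [-0.38 -0.01 -0.01] gap 0.0871 j [ 1.05  0.33  0.04  1.47 -0.01  1.34 -0.06]
```

```bash
python3 -m handwheel '[{"delta_pos":[1,-1,-1.2],"turn":[0,0,-1]},{"delta_pos":[2,-2,-2.4],"turn":[0,0,-2]},{"delta_pos":[3.1,-3.1,-2.7],"turn":[0,0,-3.1]},{"delta_pos":[4.2,-4.2,-2.7],"turn":[0,0,-4.2]},{"delta_pos":[5.3,-5.3,-2.7],"turn":[0,0,-5.3]}]' 0; python3 to.py 0.48 -0.1 0.29 -5
```

```text
time: 1.22
position: [0.3336, -0.4169, 0.2915]
tool_rot: [0.001, 0.882, 0.472, 0.0]
contact_force: [1.4, 0.0, 0.7]
finger_gap: 0.0872
t 1.22 delta [13.79 -2.16  0.04] turn [ 0.02  0.01 -4.78] pos [ 0.3336 -0.4169  0.2915] F [1.38 0.04 0.72] gap 0.0872 j [ 0.93  0.07 -0.12  1.64  0.01  1.43  0.22]
```

```bash
python3 -m handwheel '[{"delta_pos":[1.6,-0.25,0],"turn":[0,0,-1]},{"delta_pos":[3.2,-0.5,0],"turn":[0,0,-2]},{"delta_pos":[4.8,-0.8,0],"turn":[0,0,-3]},{"delta_pos":[6.4,-1.0,0],"turn":[0,0,-4]},{"delta_pos":[8,-1.25,0],"turn":[0,0,-5]}]' 0; python3 to.py 0.587 0.386 0.29 65.5
```

```text
time: 1.63
position: [0.419, -0.2313, 0.2916]
tool_rot: [0.002, 0.728, 0.686, -0.0]
contact_force: [1.3, -0.6, 1.0]
finger_gap: 0.0867
t 1.63 delta [2.505e+01 5.250e+00 1.000e-02] turn [  0.     0.04 -11.48] pos [ 0.419  -0.2313  0.2916] F [ 1.33 -0.64  0.96] gap 0.0867 j [ 0.74 -0.03 -0.32  1.74 -0.01  1.43  0.36]
```

```bash
python3 -m handwheel '[{"delta_pos":[1.6,0.3,0],"turn":[0,0,-1]},{"delta_pos":[3.2,0.6,0],"turn":[0,0,-2]},{"delta_pos":[4.8,0.9,0],"turn":[0,0,-3]},{"delta_pos":[6.4,1.2,0],"turn":[0,0,-4]},{"delta_pos":[8,1.6,0],"turn":[0,0,-5]}]' 0;  python3 to.py 0.587 0.386 0.29 65.5
```

```text
time: 2.05
position: [0.4706, -0.032, 0.2916]
tool_rot: [0.002, 0.523, 0.852, -0.001]
contact_force: [1.7, -0.2, -0.2]
finger_gap: 0.0869
t 2.05 delta [12.81 11.71  0.02] turn [-0.    0.05 -6.44] pos [ 0.4706 -0.032   0.2916] F [ 1.74 -0.18 -0.17] gap 0.0869 j [ 0.53 -0.04 -0.53  1.75 -0.02  1.43  0.47]
```

```bash
python3 -m handwheel '[{"delta_pos":[1.15,1.05,0],"turn":[0,0,-0.6]},{"delta_pos":[2.3,2.1,0],"turn":[0,0,-1.2]},{"delta_pos":[3.45,3.15,0],"turn":[0,0,-1.8]},{"delta_pos":[4.6,4.2,0],"turn":[0,0,-2.4]},{"delta_pos":[5.75,5.25,0],"turn":[0,0,-3]}]' 0;  python3 to.py 0.587 0.386 0.29 65.5
```

```text
time: 2.47
position: [0.5229, 0.1573, 0.2915]
tool_rot: [0.003, 0.382, 0.924, -0.001]
contact_force: [0.2, -0.9, 0.4]
finger_gap: 0.0866
t 2.47 delta [4.65 8.28 0.04] turn [-0.01  0.05 -3.41] pos [0.5229 0.1573 0.2915] F [ 0.22 -0.88  0.4 ] gap 0.0866 j [ 0.29  0.15 -0.74  1.58  0.11  1.44  0.33]
```

```bash
python3 -m handwheel '[{"delta_pos":[0.7,1.3,0],"turn":[0,0,-0.5]},{"delta_pos":[1.4,2.6,0],"turn":[0,0,-1]},{"delta_pos":[2.2,3.9,0],"turn":[0,0,-1.6]},{"delta_pos":[2.9,5.2,0],"turn":[0,0,-2.2]},{"delta_pos":[3.6,6.5,0],"turn":[0,0,-2.7]}]' 0;  python3 to.py 0.587 0.386 0.29 65.5
```

```text
time: 2.88
position: [0.5745, 0.3375, 0.2909]
tool_rot: [0.003, 0.247, 0.969, -0.001]
contact_force: [1.6, -0.8, 1.2]
finger_gap: 0.0869
t 2.88 delta [0.49 1.94 0.03] turn [-0.01  0.05 -0.69] pos [0.5745 0.3375 0.2909] F [ 1.62 -0.82  1.21] gap 0.0869 j [-0.05  0.45 -0.81  1.28  0.33  1.54  0.26]
```

```bash
python3 -m handwheel '[{"delta_pos":[0.25,1,0],"turn":[0,0,-0.35]},{"delta_pos":[0.49,1.9,0],"turn":[0,0.05,-0.69]},{"delta_pos":[0.49,1.94,0],"turn":[0,0.05,-0.69]},{"delta_pos":[0.49,1.94,0],"turn":[0,0.05,-0.69]}]' 0;  python3 to.py 0.587 0.386 0.113 65.5
python3 - <<'E'
from h import *
s=imaging.read_camera("side");t=imaging.read_camera("top")
crop(s,(200,240,200,220),3,"pics/d1.png"); crop(t,(60,150,180,150),4,"pics/d2.png")
E
```

```text
time: 3.22
position: [0.5865, 0.3874, 0.2899]
tool_rot: [-0.001, 0.211, 0.977, -0.001]
contact_force: [-0.3, 0.6, 0.4]
finger_gap: 0.0871
t 3.22 delta [-0.05 -0.03  7.08] turn [-0.02 -0.01  0.02] pos [0.5865 0.3874 0.2899] F [-0.29  0.62  0.37] gap 0.0871 j [-0.15  0.54 -0.81  1.17  0.38  1.58  0.27]
```

View pics/d1.png

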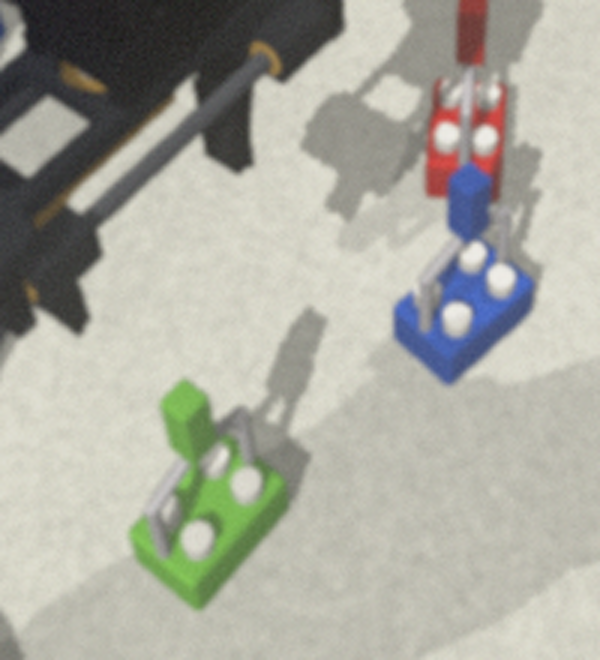

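View pics/d2.png

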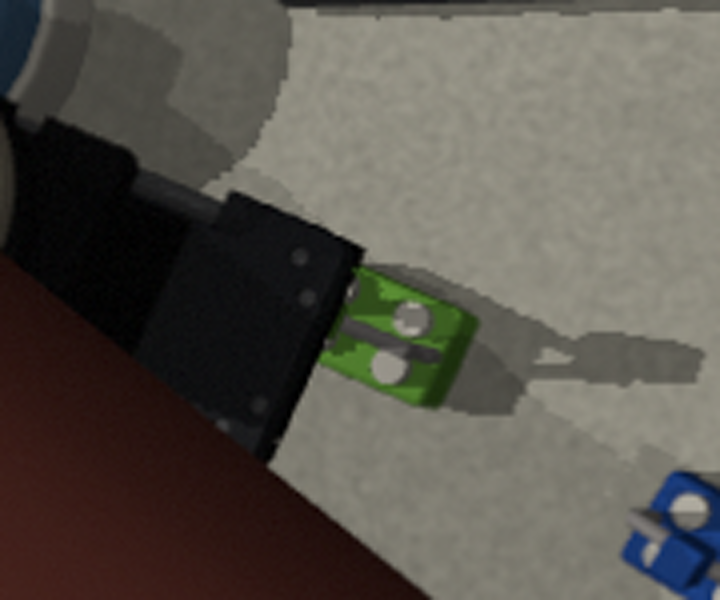

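```bash
python3 - <<'E'
from h import *
import pickle
s,t=pickle.load(open("p0.pkl","rb"))
crop(s,(20,420,160,60),5,"pics/e1.png"); crop(t,(0,70,160,150),4,"pics/e2.png")
for uv in [(100,460),(53,478),(152,478)]:
  o,d=ray(s,uv); 
  for y in (.45,.5,.55,.6): print(uv,(o+d*(y-o[1])/d[1]).round(3))
for z in (.1,.15,.2,.25): print(z,onz(t,(75,145),z).round(3),onz(t,(18,145),z).round(3),onz(t,(18,202),z).round(3),onz(t,(68,175),z).round(3))
E
```

```text
(100, 460) [ 0.956  0.45  -0.236]
(100, 460) [ 0.846  0.5   -0.031]
(100, 460) [0.736 0.55  0.174]
(100, 460) [0.626 0.6   0.379]
(53, 478) [ 1.186  0.45  -0.496]
(53, 478) [ 1.03   0.5   -0.239]
(53, 478) [0.873 0.55  0.019]
(53, 478) [0.717 0.6   0.277]
(152, 478) [ 0.852  0.45  -0.276]
(152, 478) [ 0.763  0.5   -0.063]
(152, 478) [0.674 0.55  0.15 ]
(152, 478) [0.585 0.6   0.364]
0.1 [0.742 0.505 0.1  ] [0.745 0.607 0.1  ] [0.642 0.605 0.1  ] [0.688 0.517 0.1  ]
0.15 [0.729 0.483 0.15 ] [0.731 0.579 0.15 ] [0.635 0.577 0.15 ] [0.678 0.494 0.15 ]
0.2 [0.716 0.46  0.2  ] [0.718 0.551 0.2  ] [0.627 0.55  0.2  ] [0.668 0.471 0.2  ]
0.25 [0.703 0.438 0.25 ] [0.705 0.523 0.25 ] [0.619 0.522 0.25 ] [0.658 0.448 0.25 ]
```

View pics/e1.png

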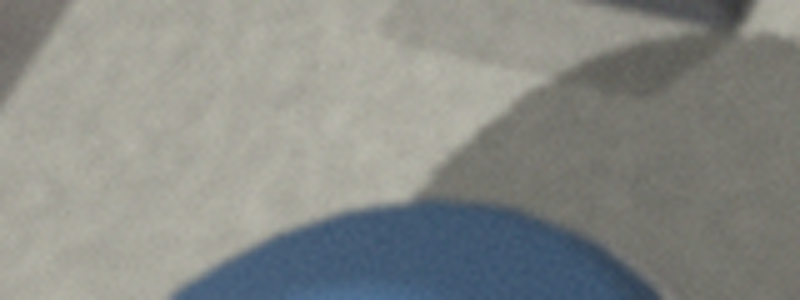

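View pics/e2.png

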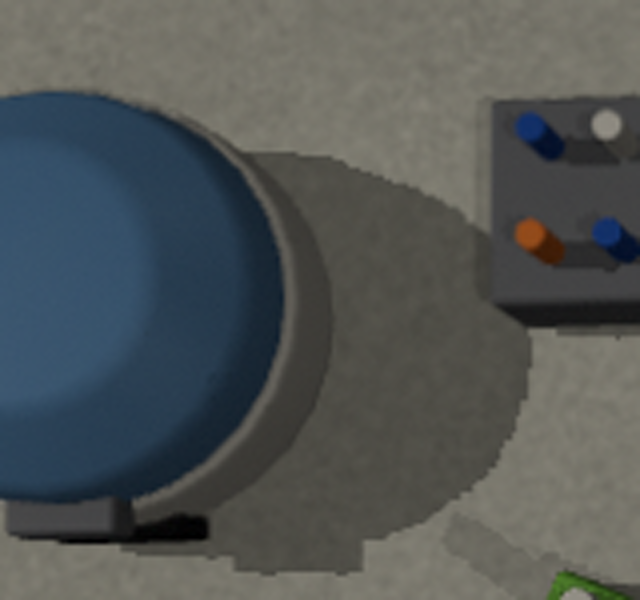

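```bash
python3 -m handwheel '[{"delta_pos":[-0.03,0,1.2],"turn":[0,0,0]},{"delta_pos":[-0.05,-0.03,2.4],"turn":[0,0,0]},{"delta_pos":[-0.05,-0.03,3.6],"turn":[0,0,0]},{"delta_pos":[-0.05,-0.03,4.7],"turn":[0,0,0]},{"delta_pos":[-0.05,-0.03,5.5],"turn":[0,0,0]}]' 0;  python3 to.py 0.587 0.3865 0.112 65.5
```

```text
time: 3.73
position: [0.5883, 0.3808, 0.1512]
tool_rot: [0.0, 0.214, 0.977, -0.002]
contact_force: [0.5, -0.2, 0.1]
finger_gap: 0.0872
t 3.73 delta [0.14 0.19 1.57] turn [-0.04  0.01 -0.04] pos [0.5883 0.3808 0.1512] F [ 0.53 -0.21  0.09] gap 0.0872 j [-0.12  0.6  -0.79  1.38  0.43  1.34  0.23]
```

```bash
python3 -m handwheel '[{"delta_pos":[0.1,0.19,0.6],"turn":[0,0,0]},{"delta_pos":[0.14,0.19,1.1],"turn":[0,0,0]},{"delta_pos":[0.14,0.19,1.5],"turn":[0,0,0]},{"delta_pos":[0.14,0.19,1.57],"turn":[0,0,0]},{"delta_pos":[0.14,0.19,1.57],"turn":[0,0,0]}]' 0;  python3 to.py 0.587 0.3865 0.112 65.5
python3 - <<'E'
from h import *
s=imaging.read_camera("side")
crop(s,(200,320,130,130),5,"pics/f1.png")
E
```

```text
time: 4.15
position: [0.5872, 0.3862, 0.1121]
tool_rot: [0.0, 0.214, 0.977, -0.002]
contact_force: [0.2, -0.2, 0.2]
finger_gap: 0.0872
t 4.15 delta [0.01 0.01 0.  ] turn [-0.04  0.01 -0.04] pos [0.5872 0.3862 0.1121] F [ 0.18 -0.24  0.17] gap 0.0872 j [-0.13  0.63 -0.77  1.41  0.45  1.28  0.2 ]
```

View pics/f1.png

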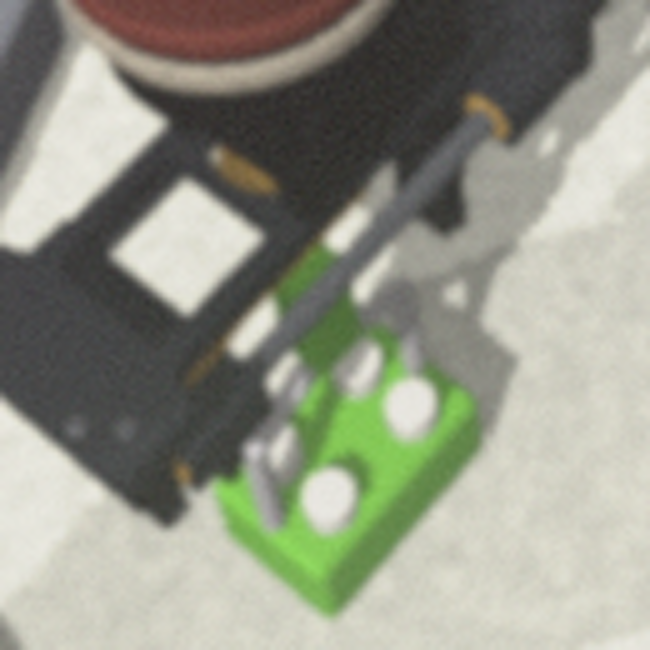

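The knob sits midway between the two fingers, at crop pixel (320,310). The carrier hasn't moved, so I'll close.

```bash
R='[{"delta_pos":[0,0,0],"turn":[0,0,0]},{"delta_pos":[0,0,0],"turn":[0,0,0]},{"delta_pos":[0,0,0],"turn":[0,0,0]},{"delta_pos":[0,0,0],"turn":[0,0,0]},{"delta_pos":[0,0,0],"turn":[0,0,0]}]'; python3 -m handwheel '[{"delta_pos":[0,0,0],"turn":[0,0,0]},{"delta_pos":[0,0,0],"turn":[0,0,0]},{"delta_pos":[0,0,0],"turn":[0,0,0]},{"delta_pos":[0,0,0],"turn":[0,0,0]},{"delta_pos":[0,0,0],"turn":[0,0,0]}]' 1; python3 -m handwheel '[{"delta_pos":[0,0,0],"turn":[0,0,0]},{"delta_pos":[0,0,0],"turn":[0,0,0]},{"delta_pos":[0,0,0],"turn":[0,0,0]},{"delta_pos":[0,0,0],"turn":[0,0,0]},{"delta_pos":[0,0,0],"turn":[0,0,0]}]' 1
```

```text
time: 4.62
position: [0.5876, 0.3866, 0.1131]
tool_rot: [0.001, 0.214, 0.977, -0.002]
contact_force: [-0.2, 0.2, -0.1]
finger_gap: 0.0615
time: 5.03
position: [0.5875, 0.3867, 0.1131]
tool_rot: [0.001, 0.214, 0.977, -0.002]
contact_force: [-0.3, -0.4, -0.1]
finger_gap: 0.0284
```

```bash
python3 -m handwheel '[{"delta_pos":[0,0,0],"turn":[0,0,0]},{"delta_pos":[0,0,0],"turn":[0,0,0]},{"delta_pos":[0,0,0],"turn":[0,0,0]},{"delta_pos":[0,0,0],"turn":[0,0,0]},{"delta_pos":[0,0,0],"turn":[0,0,0]}]' 1; python3 -m handwheel '[{"delta_pos":[0,0,0],"turn":[0,0,0]},{"delta_pos":[0,0,0],"turn":[0,0,0]}]' 1
```

```text
time: 5.45
position: [0.5874, 0.3866, 0.1129]
tool_rot: [0.001, 0.214, 0.977, -0.002]
contact_force: [-0.9, 0.6, -1.5]
finger_gap: 0.0179
time: 5.62
position: [0.5874, 0.3866, 0.1129]
tool_rot: [0.001, 0.214, 0.977, -0.002]
contact_force: [-0.2, -0.9, -1.5]
finger_gap: 0.0176
```

```bash
python3 -m handwheel '[{"delta_pos":[0,0,-0.4],"turn":[0,0,0]},{"delta_pos":[0,0,-1.2],"turn":[0,0,0]},{"delta_pos":[0,0,-2],"turn":[0,0,0]},{"delta_pos":[0,0,-2.8],"turn":[0,0,0]},{"delta_pos":[0,0,-3.6],"turn":[0,0,0]}]' 1; python3 -m handwheel '[{"delta_pos":[0,0,-1],"turn":[0,0,0]},{"delta_pos":[0,0,-2],"turn":[0,0,0]},{"delta_pos":[0,0,-3],"turn":[0,0,0]},{"delta_pos":[0,0,-4],"turn":[0,0,0]},{"delta_pos":[0,0,-4],"turn":[0,0,0]}]' 1; python3 to.py 0.455 -0.226 0.30 100.5
python3 - <<'E'
from h import *
s=imaging.read_camera("side");t=imaging.read_camera("top")
crop(s,(150,200,250,240),3,"pics/g1.png"); crop(t,(60,150,200,150),4,"pics/g2.png")
E
```

```text
time: 6.03
position: [0.5872, 0.3868, 0.2044]
tool_rot: [0.001, 0.214, 0.977, -0.002]
contact_force: [0.4, 0.8, -3.0]
finger_gap: 0.0178
time: 6.45
position: [0.5877, 0.3886, 0.311]
tool_rot: [0.003, 0.214, 0.977, 0.001]
contact_force: [0.9, 0.5, -1.0]
finger_gap: 0.0178
t 6.45 delta [ -5.46 -24.55   0.38] turn [ 0.02  0.06 -5.87] pos [0.5877 0.3886 0.311 ] F [ 0.92  0.48 -1.01] gap 0.0178 j [-0.16  0.53 -0.81  1.13  0.38  1.61  0.27]
```

View pics/g1.png

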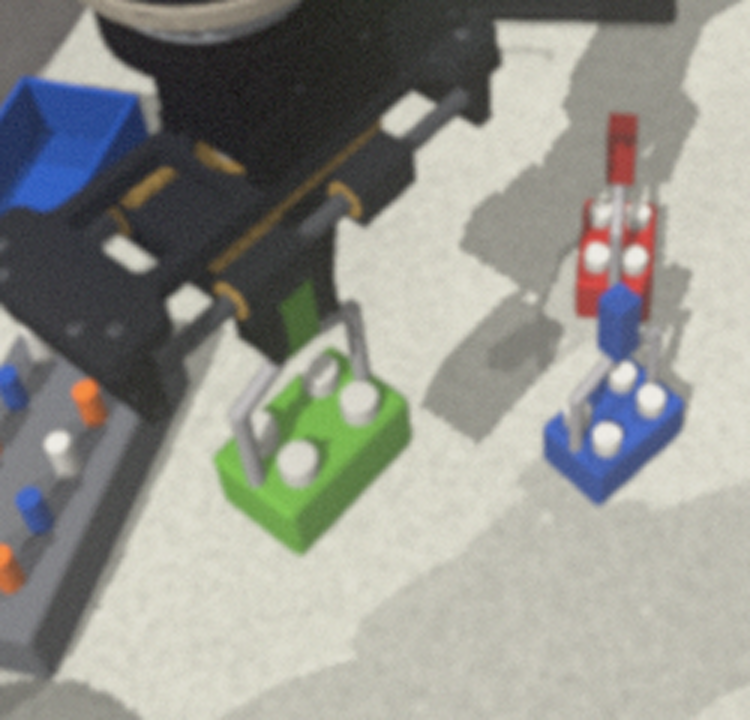

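```bash
python3 -m handwheel '[{"delta_pos":[-0.15,-0.6,0.1],"turn":[0,0,-0.15]},{"delta_pos":[-0.4,-1.7,0.2],"turn":[0,0,-0.4]},{"delta_pos":[-0.6,-2.8,0.2],"turn":[0,0,-0.7]},{"delta_pos":[-0.9,-3.9,0.3],"turn":[0,0,-1]},{"delta_pos":[-1.1,-5,0.3],"turn":[0,0,-1.2]}]' 1; python3 to.py 0.455 -0.226 0.30 100.5
```

```text
time: 6.97
position: [0.5591, 0.2604, 0.2964]
tool_rot: [-0.0, 0.152, 0.988, -0.002]
contact_force: [0.3, -0.8, -2.4]
finger_gap: 0.0176
t 6.97 delta [ -1.86 -19.81  -0.06] turn [-0.04 -0.01 -4.66] pos [0.5591 0.2604 0.2964] F [ 0.33 -0.85 -2.38] gap 0.0176 j [ 0.15  0.35 -0.86  1.4   0.27  1.51  0.56]
```

```bash
python3 -m handwheel '[{"delta_pos":[-0.1,-1.2,0],"turn":[0,0,-0.3]},{"delta_pos":[-0.2,-2.4,0],"turn":[0,0,-0.6]},{"delta_pos":[-0.35,-3.6,0],"turn":[0,0,-0.9]},{"delta_pos":[-0.45,-4.8,0],"turn":[0,0,-1.2]},{"delta_pos":[-0.6,-6,0],"turn":[0,0,-1.5]}]' 1; python3 to.py 0.455 -0.226 0.30 100.5
```

```text
time: 7.38
position: [0.5272, 0.1111, 0.2956]
tool_rot: [-0.001, 0.073, 0.997, -0.002]
contact_force: [0.8, -0.5, -2.4]
finger_gap: 0.0179
t 7.38 delta [  0.89 -13.76  -0.1 ] turn [-0.04 -0.03 -3.14] pos [0.5272 0.1111 0.2956] F [ 0.82 -0.48 -2.43] gap 0.0179 j [ 0.48  0.16 -0.86  1.58  0.12  1.46  1.04]
```

```bash
python3 -m handwheel '[{"delta_pos":[0.1,-1.2,0],"turn":[0,0,-0.3]},{"delta_pos":[0.15,-2.4,-0.1],"turn":[0,0,-0.6]},{"delta_pos":[0.2,-3.6,-0.1],"turn":[0,0,-0.9]},{"delta_pos":[0.3,-4.8,-0.1],"turn":[0,0,-1.2]},{"delta_pos":[0.4,-6,-0.1],"turn":[0,0,-1.5]}]' 1; python3 to.py 0.455 -0.226 0.30 100.5
```

```text
time: 7.8
position: [0.4941, -0.0374, 0.2978]
tool_rot: [-0.002, -0.006, 1.0, -0.002]
contact_force: [1.2, 0.1, -1.9]
finger_gap: 0.0182
t 7.8 delta [ 1.65 -7.52 -0.05] turn [-0.04 -0.05 -1.64] pos [ 0.4941 -0.0374  0.2978] F [ 1.21  0.13 -1.86] gap 0.0182 j [ 0.72  0.03 -0.74  1.68  0.03  1.45  1.56]
```

```bash
python3 - <<'E'
from h import *
print(robot.__class__, [a for a in dir(robot) if a[0]!='_'])
E
```

```text
<class 'host.Robot'> ['MotionError', 'grip_depth']
```

```bash
python3 -m handwheel '[{"delta_pos":[0.3,-1.3,0],"turn":[0,0,-0.3]},{"delta_pos":[0.6,-2.6,0],"turn":[0,0,-0.6]},{"delta_pos":[0.85,-3.9,0],"turn":[0,0,-0.9]},{"delta_pos":[1.1,-5.1,0],"turn":[0,0,-1.2]},{"delta_pos":[1.35,-6.2,0],"turn":[0,0,-1.5]}]' 1; python3 to.py 0.455 -0.226 0.30 100.5
```

```text
time: 8.22
position: [0.4606, -0.1948, 0.2974]
tool_rot: [-0.004, -0.085, 0.996, -0.002]
contact_force: [0.4, 0.6, -1.4]
finger_gap: 0.0179
t 8.22 delta [ 0.43 -1.19 -0.1 ] turn [-0.03 -0.07 -0.13] pos [ 0.4606 -0.1948  0.2974] F [ 0.42  0.64 -1.38] gap 0.0179 j [ 0.89  0.03 -0.59  1.67  0.02  1.45  2.04]
```

```bash
python3 -m handwheel '[{"delta_pos":[0.25,-0.7,0],"turn":[0,-0.04,-0.08]},{"delta_pos":[0.43,-1.15,0],"turn":[-0.03,-0.07,-0.13]},{"delta_pos":[0.43,-1.19,-0.1],"turn":[-0.03,-0.07,-0.13]},{"delta_pos":[0.43,-1.19,-0.1],"turn":[-0.03,-0.07,-0.13]}]' 1; python3 to.py 0.455 -0.226 0.234 100.5
```

```text
time: 8.55
position: [0.4544, -0.2263, 0.2993]
tool_rot: [-0.001, -0.09, 0.996, 0.001]
contact_force: [0.2, 0.5, -1.9]
finger_gap: 0.0179
t 8.55 delta [-0.03  0.    2.61] turn [ 0.02 -0.01 -0.02] pos [ 0.4544 -0.2263  0.2993] F [ 0.21  0.46 -1.89] gap 0.0179 j [ 0.92  0.04 -0.56  1.66  0.02  1.45  2.11]
```

```bash
python3 -m handwheel '[{"delta_pos":[0,0,0.7],"turn":[0,0,0]},{"delta_pos":[0,0,1.4],"turn":[0,0,0]},{"delta_pos":[0,0,2.1],"turn":[0,0,0]},{"delta_pos":[0,0,2.61],"turn":[0,0,0]},{"delta_pos":[-0.03,0,2.61],"turn":[0,0,0]}]' 1; python3 to.py 0.455 -0.226 0.234 100.5
python3 - <<'E'
from h import *
import pickle
s=imaging.read_camera("side");t=imaging.read_camera("top"); pickle.dump((s,t),open("p1.pkl","wb"))
crop(s,(280,60,200,150),4,"pics/i1.png"); crop(t,(400,130,200,180),4,"pics/i2.png")
E
```

```text
time: 8.97
position: [0.4538, -0.2239, 0.2312]
tool_rot: [-0.003, -0.091, 0.996, 0.002]
contact_force: [-0.2, 0.3, -2.8]
finger_gap: 0.0177
t 8.97 delta [-0.03 -0.09 -0.11] turn [ 0.05 -0.05 -0.  ] pos [ 0.4538 -0.2239  0.2312] F [-0.16  0.32 -2.78] gap 0.0177 j [ 0.92  0.08 -0.57  1.77  0.04  1.32  2.09]
```

View pics/i1.png

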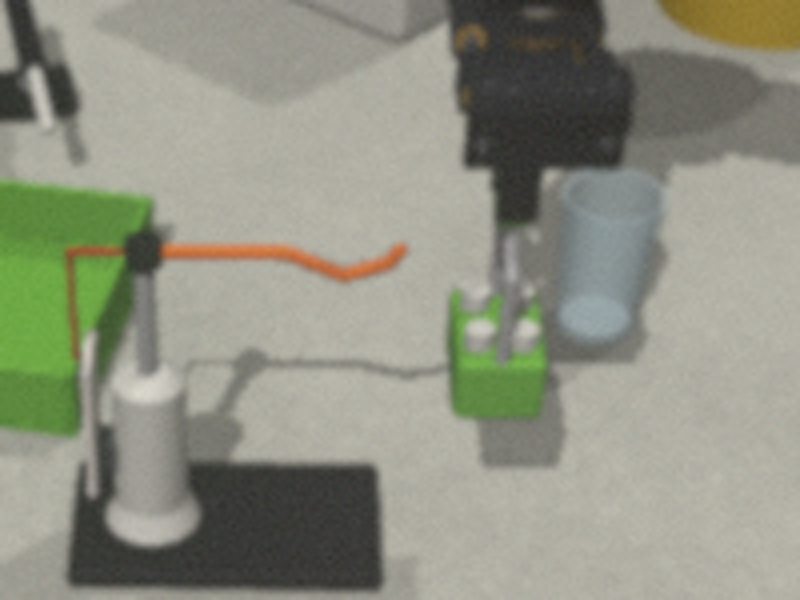

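View pics/i2.png

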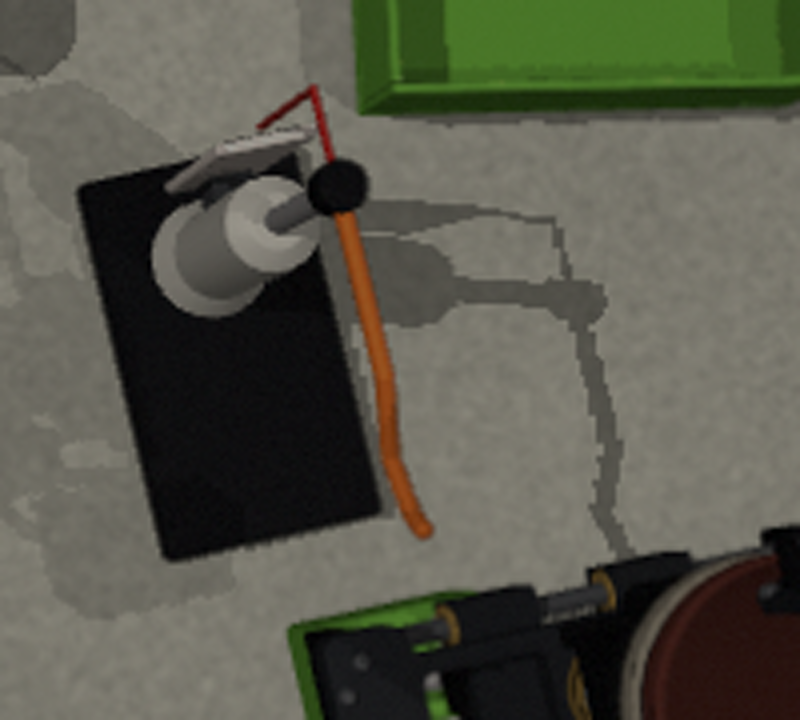

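```bash
python3 - <<'E'
from h import *
import pickle
s,t=pickle.load(open("p1.pkl","rb"))
c=np.array([.4538,-.2239,.1183]);a=np.radians(10.4);ex=np.array([np.cos(a),np.sin(a),0]);ey=np.array([-np.sin(a),np.cos(a),0]);ez=np.array([0,0,1])
P=lambda x,y,z:c+x*ex+y*ey+z*ez
im=s["color"][:,:,::-1].copy(); im=cv2.resize(im[60:210,280:480],None,fx=4,fy=4)
def line(A,B,col):
    q=(proj(s,[A,B])-[280,60])*4; cv2.line(im,tuple(map(int,q[0])),tuple(map(int,q[1])),col,1)
for z in(0,.038):
  for A,B in [((1,1),(1,-1)),((1,-1),(-1,-1)),((-1,-1),(-1,1)),((-1,1),(1,1))]: line(P(.025*A[0],.038*A[1],z),P(.025*B[0],.038*B[1],z),(0,0,255))
for sy in (1,-1):
  line(P(0,.033*sy,.038),P(0,.033*sy,.088),(255,0,0)); line(P(0,.033*sy,.088),P(0,0,.1),(255,0,0))
h=np.array([.538,-.21,.19]); a=np.radians(10.5); hx=np.array([np.cos(a),np.sin(a),0])
line(h-hx*.03+ez*.016,h,(255,0,255)); line(h,h+hx*.032+ez*.014,(255,0,255)); line(h+hx*.032+ez*.014,h+hx*.11+ez*.014,(255,0,255))
cv2.imwrite("pics/j1.png",im)
E
```

```text
(no output)
```

View pics/j1.png

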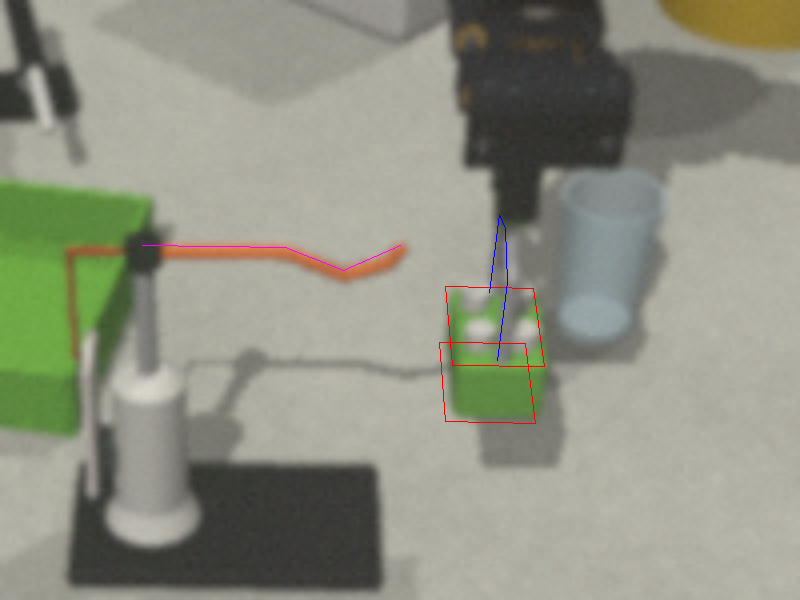

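```bash
python3 to.py 0.538 -0.2105 0.235 100.5; python3 to.py 0.48 -0.221 0.235 100.5
```

```text
t 9.07 delta [-3.36 -0.04 -0.04] turn [ 0.02 -0.02 -0.01] pos [ 0.4553 -0.2248  0.2341] F [-0.02 -0.09 -2.13] gap 0.0177 j [ 0.92  0.07 -0.57  1.76  0.04  1.32  2.09]
t 9.07 delta [-1.   -0.03 -0.04] turn [ 0.02 -0.02 -0.01] pos [ 0.4553 -0.2248  0.2341] F [-0.02 -0.09 -2.13] gap 0.0177 j [ 0.92  0.07 -0.57  1.76  0.04  1.32  2.09]
```

```bash
python3 -m handwheel '[{"delta_pos":[-0.3,0,-0.04],"turn":[0,0,0]},{"delta_pos":[-0.6,0,-0.04],"turn":[0,0,0]},{"delta_pos":[-0.9,0,-0.04],"turn":[0,0,0]},{"delta_pos":[-1.2,0,-0.04],"turn":[0,0,0]},{"delta_pos":[-1.5,-0.02,-0.04],"turn":[0,0,0]}]' 1; python3 to.py 0.538 -0.2105 0.235 100.5
python3 - <<'E'
from h import *
s=imaging.read_camera("side");t=imaging.read_camera("top")
crop(s,(280,60,200,150),4,"pics/k1.png"); crop(t,(400,130,200,180),4,"pics/k2.png")
E
```

```text
time: 9.48
position: [0.4934, -0.2181, 0.2353]
tool_rot: [-0.001, -0.091, 0.996, 0.001]
contact_force: [0.1, -0.3, -2.6]
finger_gap: 0.0179
t 9.48 delta [-1.81 -0.03  0.01] turn [ 0.02 -0.01 -0.  ] pos [ 0.4934 -0.2181  0.2353] F [ 0.08 -0.33 -2.59] gap 0.0179 j [ 0.87  0.15 -0.59  1.69  0.08  1.33  2.02]
```

View pics/k1.png

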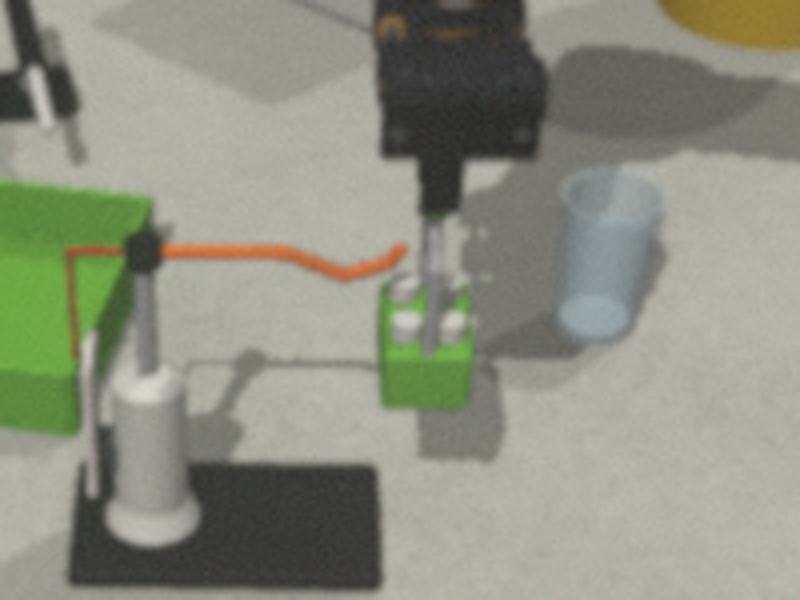

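View pics/k2.png

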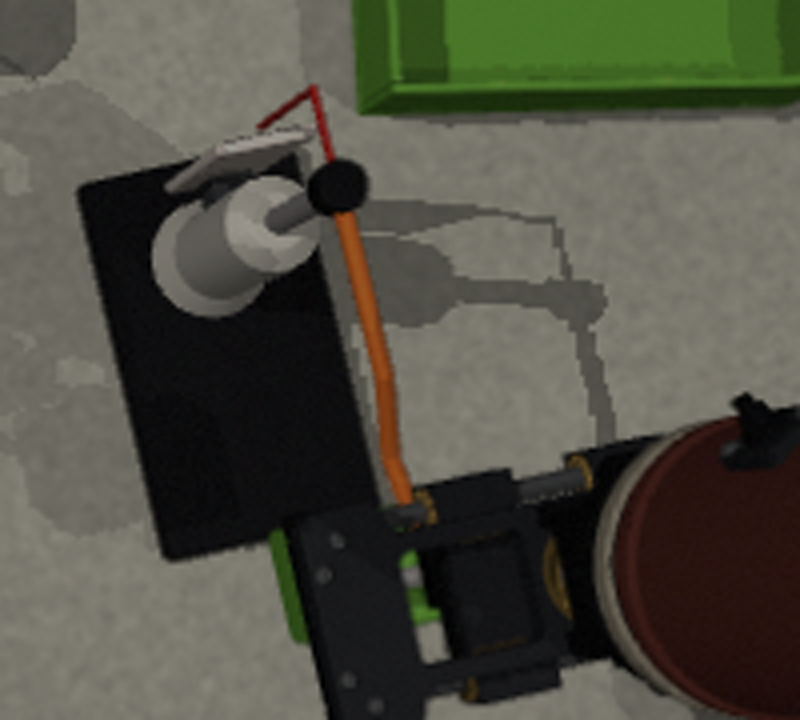

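```bash
python3 -m handwheel '[{"delta_pos":[-0.35,0,0],"turn":[0,0,0]},{"delta_pos":[-0.7,0,0],"turn":[0,0,0]},{"delta_pos":[-1.05,0,0],"turn":[0,0,0]},{"delta_pos":[-1.4,-0.02,0],"turn":[0,0,0]},{"delta_pos":[-1.75,-0.03,0],"turn":[0,0,0]}]' 1; python3 to.py 0.538 -0.2105 0.235 100.5
python3 - <<'E'
from h import *
s=imaging.read_camera("side")
crop(s,(280,60,200,150),4,"pics/l1.png")
E
```

```text
time: 10.0
position: [0.5377, -0.2103, 0.2348]
tool_rot: [-0.001, -0.092, 0.996, 0.002]
contact_force: [-0.2, 0.1, -2.3]
finger_gap: 0.0176
t 10.0 delta [-0.01 -0.01 -0.01] turn [ 0.03 -0.01  0.01] pos [ 0.5377 -0.2103  0.2348] F [-0.2   0.09 -2.32] gap 0.0176 j [ 0.81  0.23 -0.6   1.6   0.13  1.35  1.95]
```

View pics/l1.png

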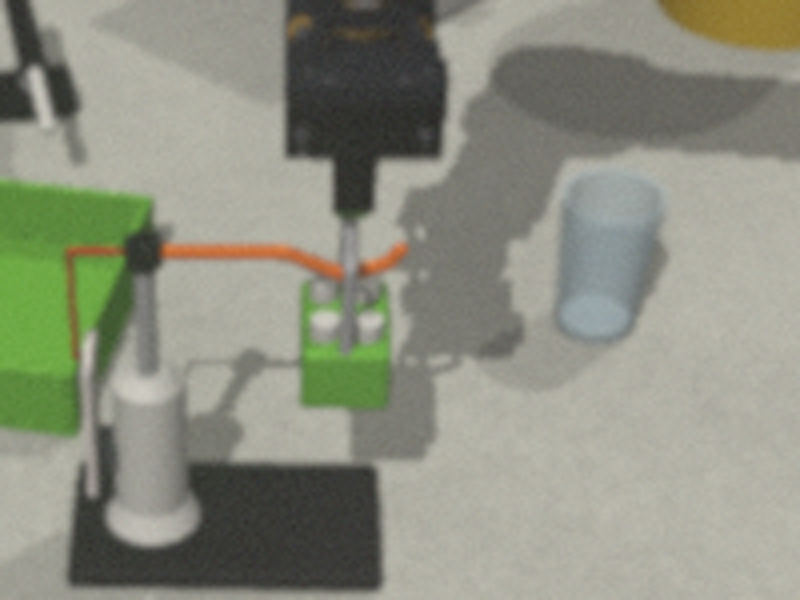

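```bash
python3 -m handwheel '[{"delta_pos":[0,0,0.2],"turn":[0,0,0]},{"delta_pos":[0,0,0.4],"turn":[0,0,0]},{"delta_pos":[0,0,0.6],"turn":[0,0,0]},{"delta_pos":[0,0,0.8],"turn":[0,0,0]},{"delta_pos":[0,0,1.0],"turn":[0,0,0]}]' 1; for i in 1 2 3 4 5 6; do python3 to.py 0.538 -0.2105 0.205 100.5; done
python3 -m handwheel '[{"delta_pos":[0,0,0.1],"turn":[0,0,0]},{"delta_pos":[0,0,0.2],"turn":[0,0,0]},{"delta_pos":[0,0,0.3],"turn":[0,0,0]},{"delta_pos":[0,0,0.4],"turn":[0,0,0]},{"delta_pos":[0,0,0.4],"turn":[0,0,0]}]' 1
```

```text
time: 10.47
position: [0.5385, -0.2098, 0.209]
tool_rot: [-0.0, -0.092, 0.996, 0.002]
contact_force: [-0.1, 0.6, -1.5]
finger_gap: 0.0179
t 10.47 delta [ 0.02 -0.02  0.16] turn [ 0.04 -0.01  0.01] pos [ 0.5385 -0.2098  0.209 ] F [-0.07  0.56 -1.49] gap 0.0179 j [ 0.8   0.25 -0.6   1.64  0.14  1.3   1.94]
t 10.47 delta [ 0.02 -0.02  0.16] turn [ 0.04 -0.01  0.01] pos [ 0.5385 -0.2098  0.209 ] F [-0.07  0.56 -1.49] gap 0.0179 j [ 0.8   0.25 -0.6   1.64  0.14  1.3   1.94]
t 10.47 delta [ 0.02 -0.02  0.16] turn [ 0.04 -0.01  0.01] pos [ 0.5385 -0.2098  0.209 ] F [-0.07  0.56 -1.49] gap 0.0179 j [ 0.8   0.25 -0.6   1.64  0.14  1.3   1.94]
t 10.47 delta [ 0.02 -0.02  0.16] turn [ 0.04 -0.01  0.01] pos [ 0.5385 -0.2098  0.209 ] F [-0.07  0.56 -1.49] gap 0.0179 j [ 0.8   0.25 -0.6   1.64  0.14  1.3   1.94]
t 10.47 delta [ 0.02 -0.02  0.16] turn [ 0.04 -0.01  0.01] pos [ 0.5385 -0.2098  0.209 ] F [-0.07  0.56 -1.49] gap 0.0179 j [ 0.8   0.25 -0.6   1.64  0.14  1.3   1.94]
t 10.47 delta [ 0.02 -0.02  0.16] turn [ 0.04 -0.01  0.01] pos [ 0.5385 -0.2098  0.209 ] F [-0.07  0.56 -1.49] gap 0.0179 j [ 0.8   0.25 -0.6   1.64  0.14  1.3   1.94]
time: 10.88
position: [0.5385, -0.2099, 0.1987]
tool_rot: [-0.0, -0.092, 0.996, 0.002]
contact_force: [0.8, 0.3, -1.1]
finger_gap: 0.0179
```

```bash
python3 -m handwheel '[{"delta_pos":[0,0,0.06],"turn":[0,0,0]},{"delta_pos":[0,0,0.12],"turn":[0,0,0]},{"delta_pos":[0,0,0.18],"turn":[0,0,0]},{"delta_pos":[0,0,0.24],"turn":[0,0,0]},{"delta_pos":[0,0,0.3],"turn":[0,0,0]}]' 1
python3 -m handwheel '[{"delta_pos":[0,0,0.06],"turn":[0,0,0]},{"delta_pos":[0,0,0.12],"turn":[0,0,0]},{"delta_pos":[0,0,0.18],"turn":[0,0,0]},{"delta_pos":[0,0,0.2],"turn":[0,0,0]},{"delta_pos":[0,0,0.2],"turn":[0,0,0]}]' 1
python3 - <<'E'
from h import *
F=[]
for i in range(3):
    s=imaging.read_camera("side"); o=monitor.get_obs(); F.append(o["contact_force"][2])
print(F,o["position"])
crop(s,(280,60,200,150),4,"pics/m1.png")
E
```

```text
time: 11.3
position: [0.5387, -0.2098, 0.1912]
tool_rot: [-0.0, -0.092, 0.996, 0.002]
contact_force: [0.5, 0.1, -0.1]
finger_gap: 0.0177
time: 11.72
position: [0.5387, -0.2098, 0.1861]
tool_rot: [-0.0, -0.092, 0.996, 0.002]
contact_force: [-0.0, 0.4, -0.2]
finger_gap: 0.0177
[np.float64(-0.06119642207023457), np.float64(-0.045189854178348254), np.float64(-0.07202769283587024)] [ 0.53870302 -0.20984364  0.18627462]
```

View pics/m1.png

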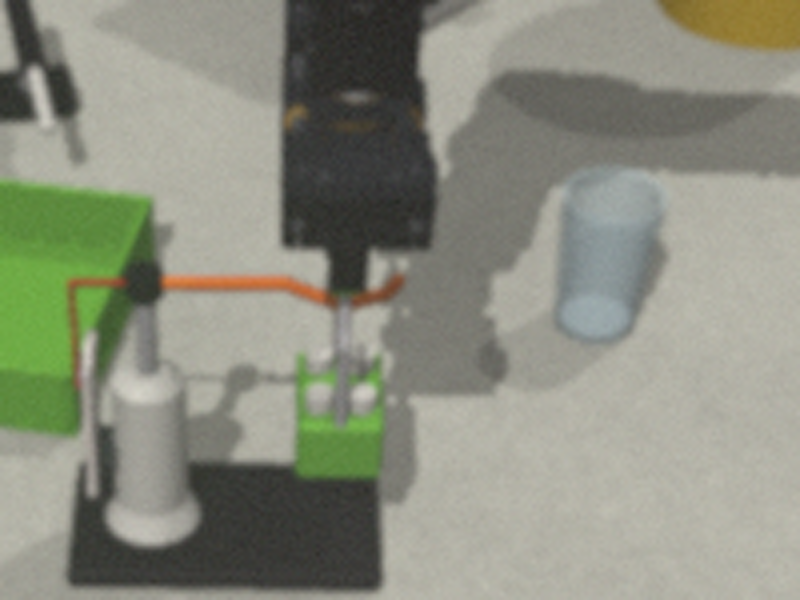

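```bash
python3 -m handwheel '[{"delta_pos":[0,0,0.04],"turn":[0,0,0]},{"delta_pos":[0,0,0.08],"turn":[0,0,0]},{"delta_pos":[0,0,0.08],"turn":[0,0,0]},{"delta_pos":[0,0,0.08],"turn":[0,0,0]},{"delta_pos":[0,0,0.08],"turn":[0,0,0]}]' 1
python3 -m handwheel '[{"delta_pos":[0,0,0],"turn":[0,0,0]},{"delta_pos":[0,0,0],"turn":[0,0,0]},{"delta_pos":[0,0,0],"turn":[0,0,0]},{"delta_pos":[0,0,0],"turn":[0,0,0]},{"delta_pos":[0,0,0],"turn":[0,0,0]}]' 0.4
python3 -m handwheel '[{"delta_pos":[0,0,0],"turn":[0,0,0]},{"delta_pos":[0,0,0],"turn":[0,0,0]},{"delta_pos":[0,0,0],"turn":[0,0,0]},{"delta_pos":[0,0,0],"turn":[0,0,0]},{"delta_pos":[0,0,0],"turn":[0,0,0]}]' 0.4
python3 - <<'E'
from h import *
s=imaging.read_camera("side"); t=imaging.read_camera("top")
crop(s,(280,60,200,150),4,"pics/n1.png"); crop(t,(400,130,200,180),4,"pics/n2.png")
E
```

```text
time: 12.28
position: [0.5387, -0.2099, 0.1843]
tool_rot: [-0.0, -0.092, 0.996, 0.002]
contact_force: [-0.2, -0.8, -0.5]
finger_gap: 0.0178
time: 12.7
position: [0.5387, -0.2098, 0.1843]
tool_rot: [-0.0, -0.092, 0.996, 0.002]
contact_force: [-0.0, -0.3, -0.2]
finger_gap: 0.0434
time: 13.12
position: [0.5387, -0.2098, 0.1843]
tool_rot: [-0.0, -0.092, 0.996, 0.002]
contact_force: [0.3, -0.4, 0.2]
finger_gap: 0.0521
```

View pics/n1.png

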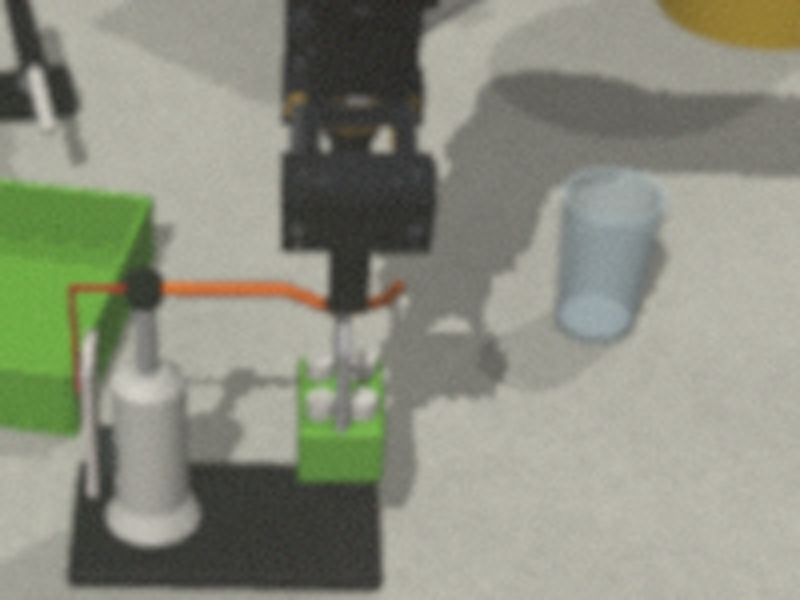

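View pics/n2.png

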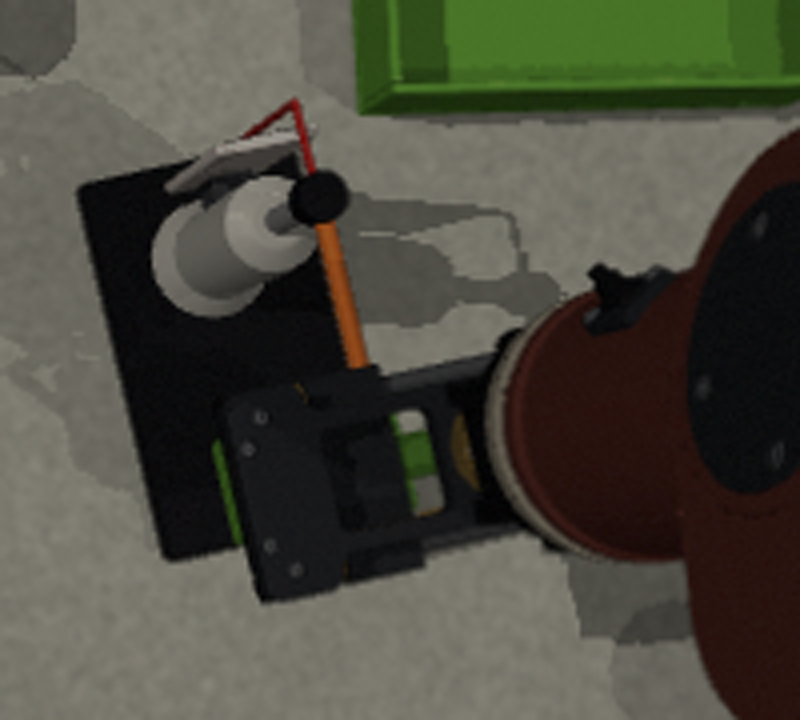

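```bash
python3 -m handwheel '[{"delta_pos":[0,0,0],"turn":[0,0,0]},{"delta_pos":[0,0,0],"turn":[0,0,0]},{"delta_pos":[0,0,-0.2],"turn":[0,0,0]},{"delta_pos":[0,0,-0.5],"turn":[0,0,0]},{"delta_pos":[0,0,-0.8],"turn":[0,0,0]}]' 0.1; python3 -m handwheel '[{"delta_pos":[0,0,-0.5],"turn":[0,0,0]},{"delta_pos":[0,0,-1],"turn":[0,0,0]},{"delta_pos":[0,0,-1.5],"turn":[0,0,0]},{"delta_pos":[0,0,-2.1],"turn":[0,0,0]},{"delta_pos":[0,0,-2.7],"turn":[0,0,0]}]' 0.1;python3 -m handwheel '[{"delta_pos":[0,0,-1],"turn":[0,0,0]},{"delta_pos":[0,0,-2],"turn":[0,0,0]},{"delta_pos":[0,0,-2.5],"turn":[0,0,0]},{"delta_pos":[0,0,-2.5],"turn":[0,0,0]},{"delta_pos":[0,0,-2.5],"turn":[0,0,0]}]' 0.1
python3 to.py .45 .1 .33 100.5
```

```text
time: 13.63
position: [0.5387, -0.2099, 0.2051]
tool_rot: [-0.0, -0.092, 0.996, 0.002]
contact_force: [-0.5, 0.1, 0.1]
finger_gap: 0.0754
time: 14.05
position: [0.5389, -0.2101, 0.2743]
tool_rot: [0.0, -0.092, 0.996, 0.002]
contact_force: [-0.2, 0.1, -0.5]
finger_gap: 0.0781
time: 14.47
position: [0.5391, -0.2103, 0.3372]
tool_rot: [0.001, -0.092, 0.996, 0.001]
contact_force: [0.3, 1.0, -1.4]
finger_gap: 0.0782
t 14.47 delta [ 1.23 12.85  0.32] turn [0.02 0.01 0.01] pos [ 0.5391 -0.2103  0.3372] F [ 0.3   0.97 -1.45] gap 0.0782 j [ 0.8   0.2  -0.6   1.43  0.11  1.55  1.96]
```

Clear of the carrier. I'll move the arm aside, wait, and check.

```bash
python3 -m handwheel '[{"delta_pos":[0.1,1,0],"turn":[0,0,0]},{"delta_pos":[0.2,2,0],"turn":[0,0,0]},{"delta_pos":[0.3,3,0],"turn":[0,0,0]},{"delta_pos":[0.4,4,0],"turn":[0,0,0]},{"delta_pos":[0.5,5,0],"turn":[0,0,0]}]' 0.1; python3 -m handwheel '[{"delta_pos":[0.1,1,0],"turn":[0,0,0]},{"delta_pos":[0.2,2,0],"turn":[0,0,0]},{"delta_pos":[0.3,3,0],"turn":[0,0,0]},{"delta_pos":[0.3,3,0],"turn":[0,0,0]},{"delta_pos":[0.3,3,0],"turn":[0,0,0]}]' 0.1
for i in 1 2 3 4 5; do python3 -m handwheel '[{"delta_pos":[0,0,0],"turn":[0,0,0]},{"delta_pos":[0,0,0],"turn":[0,0,0]},{"delta_pos":[0,0,0],"turn":[0,0,0]},{"delta_pos":[0,0,0],"turn":[0,0,0]},{"delta_pos":[0,0,0],"turn":[0,0,0]}]' 0.1 | head -2; done
cat > look.py <<'E'
from h import *
import sys
n=sys.argv[1]
A=[]
for i in range(10):
    s=imaging.read_camera("side")
    A.append(s["color"].astype(float)[60:220,280:420])
t=imaging.read_camera("top")
print("max block-mean drift", [round(np.abs(cv2.blur(a-A[0],(5,5))).max(),1) for a in A], monitor.get_obs()["time"])
cv2.imwrite(f"pics/{n}s.png",s["color"][:,:,::-1]); crop(s,(280,60,150,160),4,f"pics/{n}1.png"); crop(t,(200,120,340,190),2,f"pics/{n}2.png")
E
python3 look.py q
```

```text
time: 14.88
position: [0.5028, -0.0887, 0.3359]
tool_rot: [-0.0, -0.092, 0.996, 0.002]
contact_force: [0.4, 0.4, 0.7]
finger_gap: 0.0785
time: 15.3
position: [0.481, -0.0152, 0.3353]
tool_rot: [-0.001, -0.093, 0.996, 0.001]
contact_force: [0.6, -0.8, -0.6]
finger_gap: 0.0782
time: 15.72
position: [0.4811, -0.0157, 0.3351]
time: 16.13
position: [0.4811, -0.0157, 0.3351]
time: 16.55
position: [0.4811, -0.0157, 0.3351]
time: 16.97
position: [0.4811, -0.0157, 0.3351]
time: 17.38
position: [0.4811, -0.0157, 0.3351]
max block-mean drift [np.float64(0.0), np.float64(2.9), np.float64(3.2), np.float64(2.6), np.float64(2.5), np.float64(2.7), np.float64(2.4), np.float64(3.0), np.float64(2.8), np.float64(2.7)] 17.9333
```

View pics/q1.png

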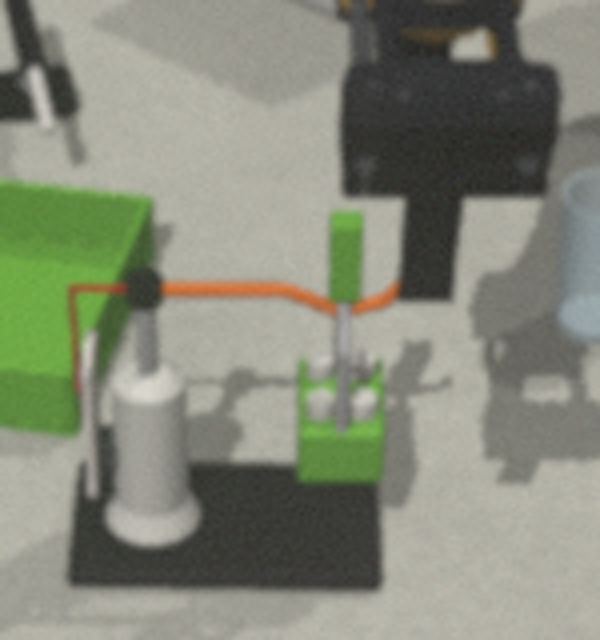

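View pics/q2.png

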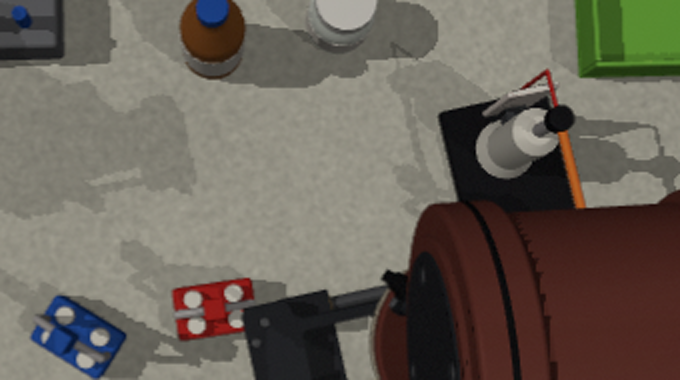

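View pics/qs.png

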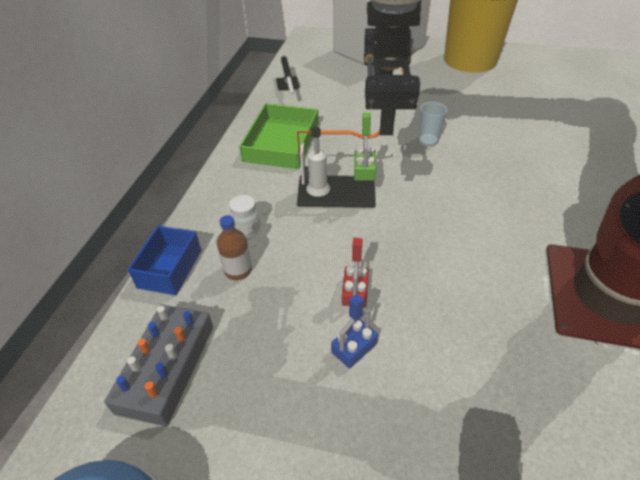

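```bash
python3 -c "
from station import order
print(order.finish_job())"
```

```text
the job is handed in; nothing more can be done
None
```

The green carrier is hanging by its bail in the seat of the balance hook, let go and still, and I handed the job in at about 18 s of the 58 s allowed.

I gripped it by its knob, carried it above the blue and red carriers, and slid the bail over the hook tip. I then lowered it in small steps until the wrist force was close to zero, and opened the fingers.

**Last checks**
- **Position:** the side view shows the bail on the lowest point of the V.
- **Dip:** about 20 mm at release, worked out from the tool height. That is well short of the 60 mm stop, and I saw no large bob afterwards.
- **Stillness:** ten side pictures over half a second, about 3 s after the gripper drew clear, showed only camera noise.
- **Bystanders:** the blue and red carriers are standing where they were, and the robot is touching nothing.

**What disagreed**
- **Dip against force:** the lifted carrier read roughly 2.3 N, which at 90 N/m should dip the hook about 25 mm. The difference is probably force noise and the "about" in the spring rate, so I don't have an exact weight.
- **Carrier in the grip:** the block showed 3–5 mm off its predicted place in the side picture before I hooked it. That was either camera calibration or a slight tilt, and it did not affect the hanging.
- **Networks:** some low-confidence detections mixed up the balance and the carriers, so I measured positions from the pictures instead.

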